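Index the hub jig to its next hole

TASK

One hole of the steel hub on the drill jig is done: bring the next one under the guide bush. With a fingertip push the lock slide outwards, clear of the plate, stroke the plate round by its knurled rim one station clockwise (seen from above) until it clicks into the next detent, then push the lock slide fully home again. Only push and stroke: do not squeeze the slide's tab between the fingers, do not touch the hub, and leave the loose things round the jig lying where they are.

Things in the scene. Friction and masses are not known exactly. Their poses are not given: they have to be found in the camera images.
- jig: drill jig, a grey cast base bolted to the bench, fixed. Origin on the bench top under the axis of its round turning plate; z up; +x points from the axis to the column that carries the guide bush (away from the robot, within 26 degrees); +y left; the lock slide lies along -y. Heights below are above the bench. Below the plate the base is up to 30 mm high, 86 mm in radius, bolted ears to 120 mm
- bush (a point): mouth of the guide bush over the hub's flange, 108 mm high, on a dark arm that runs along the jig's +x to the column (15 mm radius, 95 mm from the axis, up to 116 mm high). Fixed to the jig
- plate_centre (a point): point on the turning plate's upright axis, level with its flat top, 66 mm high. Steel disc, 70 mm radius, with four dark station lines on top. A spring plunger on a rounded cam pulls it into every 90 degrees; about 0.13 N m (2 N at the rim) takes it over the hump half way, past which it snaps on into the next station. It cannot turn while the lock slide is home
- rim_front (a point): foremost point (the jig's -x side) of the plate's upright knurled rim, at mid height, fixed to the jig. The rim is 70 mm in radius from the axis, from 42 to 66 mm high, rough (friction about 1.1), and free in front and at both sides. A thin fixed pointer stands 8 mm in front of it on the jig's -x, but only up to 40 mm high, below the rim
- plate (a joint): angle of the plate, rad: 0 at the start station, grows clockwise seen from above (at the front the rim then runs to the left); the next station is at 1.571 (90 degrees)
- hub: steel hub bolted on the middle of the plate and turning with it: flange 66 mm across and 14 mm thick on the plate's top, boss 36 mm across, up to 104 mm high, nut on top up to 120 mm high; four tapped holes in the flange. Must not be touched. Origin: centre of its underside
- tab_mid (a point): middle of the lock slide's finger tab, moves with it; at home at x = 0, y = -135 mm of the jig, 64 mm high. The tab is an upright dark steel plate, 36 mm wide (along the jig's x), 14 mm thick (along y), from 44 to 80 mm high; its flat faces look towards and away from the plate. Between tab and rim 58 mm are free above 49 mm height (bar and guides lie below); beyond the tab it is free
- lock_slide (a joint): travel of the lock slide, m: 0 fully home (nose in a slot of the plate, as at the start), grows as it goes out, along the jig's -y, to its stop at 0.016; the nose is clear of the plate at 0.009. It moves against 3 N of friction and stays where it is left; it goes home only while the plate stands at a station
- tab_inner: half of the tab that faces the plate, 7 mm thick: push on it to move the slide out. With the slide at home its origin is the jig's origin
- tab_outer: half of the tab that faces away from the plate, 7 mm thick: push on it to move the slide home. With the slide at home its origin is the jig's origin
- spare_hub: loose spare steel hub like the one on the jig (flange 66 mm across, 38 mm high), left of the jig; leave alone
- oil_can: green pump oil can with a thin spout, 188 mm tall, 68 mm across, standing behind the jig at the left; leave alone
- chip_brush: flat paint brush with orange-brown handle, 194 mm long, 16 mm high, lying in front of the jig; leave alone
- caliper: vernier caliper, 211 mm long, 9 mm high, lying left in front of the jig; leave alone

How it is judged:
On the way, in this order (a step that is already met when the one before it is completed fails the run):
1. the lock slide is pushed out, its nose clear of the plate (value of joint lock_slide above 0.01 m), for 0.2 s.
2. the plate is turned one station clockwise and rests in the next detent, the lock still out (value of joint plate between 1.451 and 1.691 rad and value of joint lock_slide above 0.009 m and velocity of joint plate between -0.1 and 0.1 rad/s), for 0.2 s.
3. the lock slide is pushed fully home (value of joint plate between 1.521 and 1.621 rad and value of joint lock_slide below 0.002 m), for 0.2 s.
At the end, for the whole second after the job is handed in: the plate rests at the next station, 90 degrees clockwise of the start within 3 degrees, and the lock slide is home within 2 mm (all of step 3 and velocity of joint plate between -0.05 and 0.05 rad/s); the robot touches nothing.
It fails at once if the plate is turned past the next station (more than 125 degrees), or backwards by more than 40 degrees (value of joint plate above 2.18 rad or value of joint plate below -0.7 rad).
It fails at once if the tab is squeezed between the fingers (both its faces pressed at once) (contact force between the fingers and tab_inner above 3 N and contact force between the fingers and tab_outer above 3 N).
It fails at once if the hub is touched (more than 1 N) (contact force between any of the fingers, the arm and hub above 1 N).
It fails at once if a loose thing round the jig is moved by more than 20 mm or lifted (distance of any of spare_hub, chip_brush, caliper from where it was at the start of the episode above 0.02 m).
It also fails if it takes over 58 s, if anything falls off the work surface, if the arm or the gripper's body presses on something with over 40 N, if the wrist force passes 120 N, or if a joint passes its speed limit or range.

ROBOT

A 6-joint arm with a two-finger parallel gripper is mounted at the origin on a cart in front of the work surface, level with it; the furniture and walls round the work are solid. World frame = base frame: x ahead of the robot, y to its left, z up, the work surface at z = 0. Lengths are in m, angles in rad, forces in N, time in s.
With the tool pointing down it reaches from about 0.375 to 0.975 m from the base axis. Payload 3.8 kg.
Tool frame: the origin (TCP) lies on the mounting face of the last link; the fingertips stand 173 mm ahead of it and the grasp point (between the pads) lies 155 mm ahead of it; z points along the fingers, y is the direction in which the jaws open and shut (so a half turn about z gives the same grasp; the last joint's range is limited). The gripper opens to 85 mm and grips with 20 to 120 N. Pads are 22 mm wide; open, the fingers measure 114 mm over their backs; the gripper's body (76 mm by 85 mm) begins 54 mm behind the grasp point. The pads swing forward as they close: fully open they stand 13 mm farther back than shut.
Start: joints at [-0.037, 0.264, 1.604, -0, 1.274, -0.037], TCP at [0.675, -0, 0.405] pointing down, gripper open.
Joint ranges: [-2.63, 2.63], [-0.94, 2.18], [0.31, 2.57], [-1.31, 4.45], [0, 2.66], [-2.55, 2.55]. Speed limits (rad/s): [2.57, 2.57, 3.14, 3.14, 3.14, 3.14].

INTERFACE

Orientations are given as a rotation vector (axis times angle).
In Python, from workcell import bot gives the robot as it stands.
- The arm moves only by the shell command python3 -m jog 'ROWS' [FORCE]. ROWS is JSON, a list that holds one entry, the list of rows, each a list of 7 numbers: the closure, from 0 (fully open) to 1 (shut), then the shift along the tool's x, y, z in cm, then the turn, a rotation vector about the tool's x, y, z in rad. A call has 1 to 12 rows; each row is the pose to reach, as a shift and turn from the pose commanded when the call began, along the tool's axes at that moment; what a row does not reach only later rows make up. A row lasts 1/8 s, in which the tool goes at most 62.5 mm and 10.7 degrees, less where a joint would pass 70% of its speed; a pose out of reach is approached as far as the arm can. A call with a gripper value outside its range is refused whole. The fingers move at their own pace and stop on an object; FORCE is the grip in N (left out, the last holds). Time passes only in rows, so rows that repeat a pose let the fingers close. It gives the time, the measured TCP pose, the force and the opening at its end, in the units of the state.
- bot.read_state(): the state, without advancing time (a new reading comes with each control period).
- bot.read_camera(name): name is "scene" or "side" or "wrist"; returns the picture (480x640x3 uint8, red, green, blue); there is no depth.
- bot.camera_model(name): a dict with "intrinsics" (3x3 intrinsics, pixels), "k1" (the pictures are not rectified: a ray, as slopes to the right and down, at radius r is drawn at 1 + k1 r^2 times it, then the intrinsics apply), "rvec" (rotation vector, rad) and "tvec" (3), from world to camera coordinates, as OpenCV has them. Camera axes: x right, y down, z forward; pixel columns grow to the right and rows downward; lengths in m; the calibration is good to about 2 mm. A picture is of the moment at which its call begins: read the wrist's pose just before it. camera_model takes no time and is no camera call; for the wrist camera it gives the pose at the moment of the call.
- bot.finish_job(): hands the job in, once; it reports no verdict.
The state is a dict: "time": time; "q": joint angles; "joint_vel": joint speeds; "joint_torque": joint torques, N m; "tool_pos": TCP position; "tcp_rot": TCP orientation; "wrist_force": force on the tool from outside, world axes, zero at the start; "torque": the same for the moment, N m; "width": opening from 0.0 (shut) to 1.0 (fully open).
Only numpy, scipy, OpenCV 4.12 (cv2) and the standard library are available. Lean on these libraries where they do the work, as an engineer would, in place of code of your own. Each camera call takes 0.05 s, during which the arm holds its last target.

## Working session

There is one attempt and no reset: what is moved stays moved. The work goes in short steps, Python scripts to look and compute and a shell command to move; the robot and the scene stay as the last step left them, time stands still between calls to the robot, and variables do not carry over. Pictures are saved under pics/ and viewed, and the job is handed in when it is done.

```bash
mkdir -p pics; ls
python3 - <<'E'
from workcell import bot
import cv2
for n in ["scene","side","wrist"]:
    m=bot.camera_model(n); im=bot.read_camera(n)
    cv2.imwrite(f"pics/{n}0.png",im[:,:,::-1]); print(n,m)
print(bot.read_state())
E
```

```text
pics
scene {'intrinsics': array([[435.93054295,   0.        , 313.03272933],
       [  0.        , 435.93054295, 242.14826878],
       [  0.        ,   0.        ,   1.        ]]), 'k1': 0.024635948972496415, 'rvec': array([ 2.18124978, -0.50081792,  0.22622884]), 'tvec': array([-0.42457634,  0.27700672,  0.67848602])}
side {'intrinsics': array([[464.56447147,   0.        , 317.2950367 ],
       [  0.        , 464.56447147, 231.21047588],
       [  0.        ,   0.        ,   1.        ]]), 'k1': -0.07354434907844135, 'rvec': array([ 0.38719656, -2.77226132,  1.16148295]), 'tvec': array([0.54128022, 0.10885465, 0.90114293])}
wrist {'intrinsics': array([[340.33694206,   0.        , 316.44502865],
       [  0.        , 340.33694206, 238.92044271],
       [  0.        ,   0.        ,   1.        ]]), 'k1': -0.01945895326287142, 'rvec': array([-2.86663399e+00, -5.60822332e-04,  3.11387788e-03]), 'tvec': array([-0.67436515, -0.03594277,  0.3779742 ])}
{'time': 0.15, 'q': array([-3.68915387e-02,  2.64581770e-01,  1.60507053e+00, -7.29653808e-06,
        1.27370183e+00, -3.68969002e-02]), 'joint_vel': array([ 0.00025431, -0.00041365, -0.00360326, -0.00071437,  0.00040498,
       -0.00048825]), 'joint_torque': array([-4.44535381e-04, -5.15905774e+01, -3.67958951e+01, -2.06692371e-04,
        8.09489022e-03,  2.50629785e-05]), 'tool_pos': array([6.74733799e-01, 1.24702779e-05, 4.03641112e-01]), 'tcp_rot': array([-2.22052346e+00, -2.22054013e+00,  1.89026885e-03]), 'wrist_force': array([ 0.74966393,  0.20022854, -0.06431531]), 'torque': array([ 0.01608404, -0.07331963,  0.02712975]), 'width': 1.0032130913230428}
```

View pics/scene0.png

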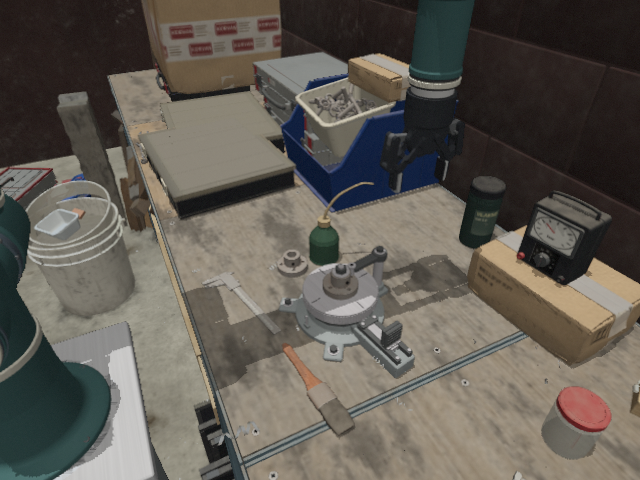

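View pics/side0.png

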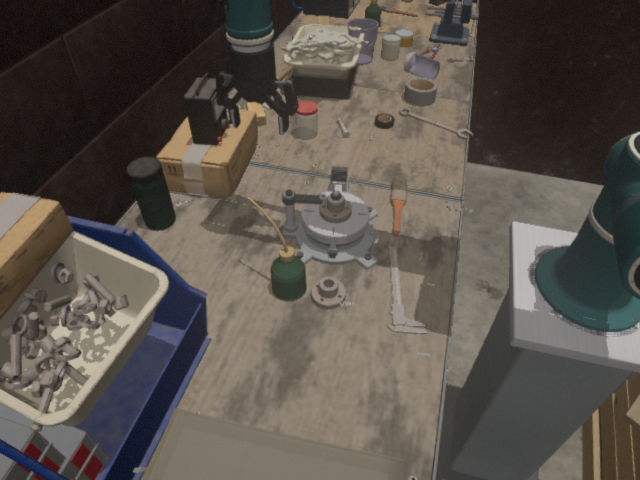

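View pics/wrist0.png

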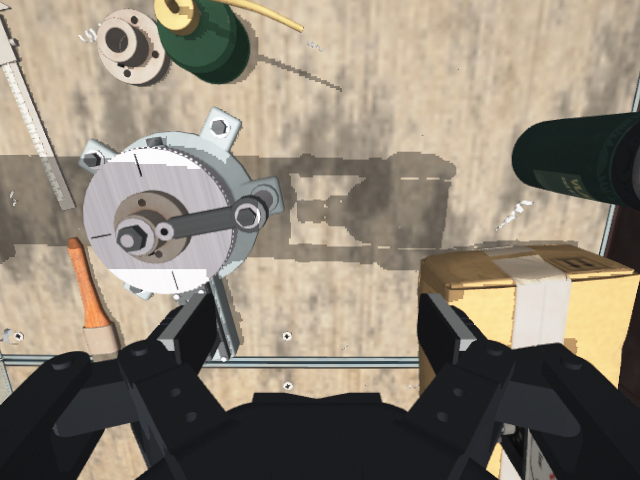

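```bash
cat > h.py <<'E'
from workcell import bot
import cv2, numpy as np
def ray(m,uv):
    K=m["intrinsics"]; d=np.array([m["k1"],0,0,0,0],float)
    # model: drawn = (1+k1 r^2)*ray = OpenCV radial
    p=cv2.undistortPoints(np.array([[uv]],float),K,d)[0,0]
    R=cv2.Rodrigues(np.array(m["rvec"],float))[0]; t=np.array(m["tvec"],float)
    return -R.T@t, R.T@np.array([p[0],p[1],1.])
def onz(m,uv,z):
    o,d=ray(m,uv); return o+d*(z-o[2])/d[2]
def proj(m,P):
    return cv2.projectPoints(np.array(P,float).reshape(-1,1,3),np.array(m["rvec"],float),np.array(m["tvec"],float),m["intrinsics"],np.array([m["k1"],0,0,0,0],float))[0][:,0]
def crop(im,x,y,w,h,s,name):
    c=cv2.resize(im[y:y+h,x:x+w,::-1],None,fx=s,fy=s,interpolation=cv2.INTER_CUBIC); cv2.imwrite(name,c)
E
python3 - <<'E'
import cv2
from h import crop
crop(cv2.imread("pics/wrist0.png")[:,:,::-1],60,90,240,180,3.33,"pics/wc.png")
crop(cv2.imread("pics/scene0.png")[:,:,::-1],265,230,160,150,4,"pics/sc.png")
crop(cv2.imread("pics/side0.png")[:,:,::-1],265,150,133,120,5,"pics/sdc.png")
E
```

```text
(no output)
```

View pics/wc.png

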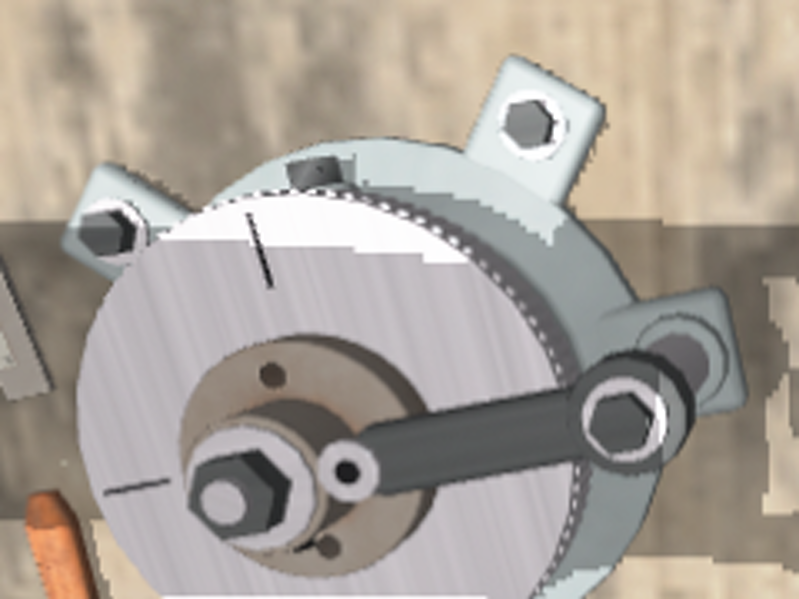

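View pics/sc.png

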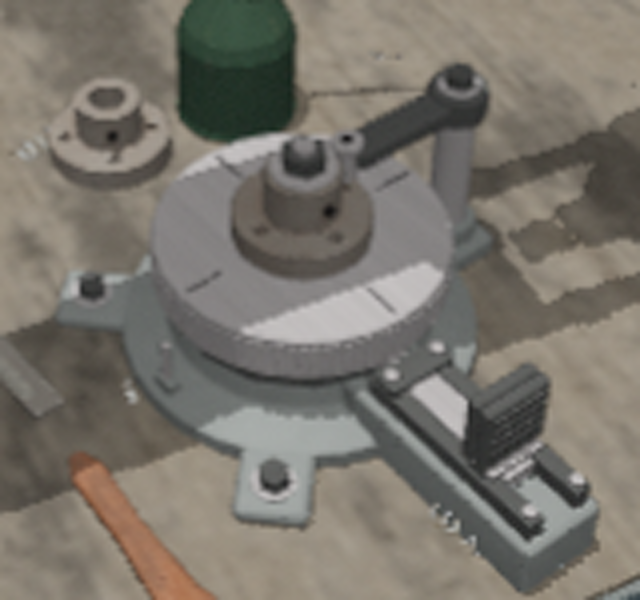

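View pics/sdc.png

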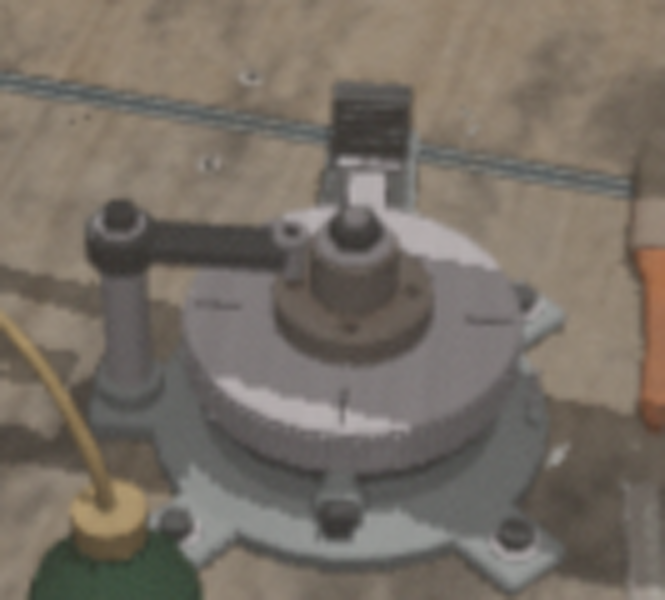

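Run:
```python
from h import *
S=bot.camera_model("scene"); W=bot.camera_model("wrist"); D=bot.camera_model("side")
f=lambda m,s,ox,oy,x,y,z:onz(m,(ox+(x+.5)/s-.5,oy+(y+.5)/s-.5),z)[:2]
np.set_printoptions(precision=4,suppress=True)
for m,s,ox,oy,pp in [(S,4,265,230,[(187,292),(220,272),(408,171),(375,190),(395,312),(370,288),(220,157),(240,175)]),
   (W,3.333,60,90,[(105,493),(170,481),(248,212),(271,288)]),(D,5,265,150,[(195,302),(240,306),(515,321),(467,320),(343,425),(344,390)])]:
    P=[f(m,s,ox,oy,x,y,.066) for x,y in pp]
    for a,b in zip(P[::2],P[1::2]):
        d=b-a; print(a,b,np.linalg.norm(d),np.degrees(np.arctan2(d[1],d[0])))
    # LSQ centre: intersection of lines
    A=[];r=[]
    for a,b in zip(P[::2],P[1::2]):
        d=b-a;n=np.array([-d[1],d[0]])/np.linalg.norm(d);A.append(n);r.append(n@a)
    print("centre",np.linalg.lstsq(np.array(A),np.array(r),rcond=None)[0])
    # centre by ring: all outer at equal radius
print("col scene",f(S,4,265,230,460,75,.12),"wrist",f(W,3.333,60,90,620,420,.12),"side",f(D,5,265,150,121,212,.12))
print("bush wrist",f(W,3.333,60,90,348,470,.112),"scene",f(S,4,265,230,348,140,.112))
print("hubnut",f(S,4,265,230,305,145,.12),f(W,3.333,60,90,222,503,.12))
# tab top corners scene (z .08)
print("tab", [f(S,4,265,230,*p,.08) for p in [(468,402),(537,364),(551,374),(480,412)]])
print("tabside",[f(D,5,265,150,*p,.08) for p in [(333,88),(411,88)]])
```

```text
[ 0.4602 -0.0164] [ 0.479  -0.0117] 0.019323160837292006 14.156269589176526
[0.5904 0.0096] [0.5693 0.0049] 0.021578007818787406 -167.3706490876383
[ 0.5371 -0.0679] [ 0.5346 -0.0503] 0.017741917550279637 98.04932688294552
[0.5137 0.059 ] [0.5165 0.043 ] 0.016333961609723613 -79.97790535787588
centre [ 0.5262 -0.0023]
[ 0.4621 -0.0171] [ 0.4814 -0.0136] 0.019600693168831392 10.341052167969249
[0.5142 0.0599] [0.5177 0.04  ] 0.02014777602597869 -80.18480785093502
centre [ 0.5256 -0.0055]
[0.5897 0.0096] [0.571  0.0069] 0.018905619057886427 -171.80732246810706
[ 0.4593 -0.015 ] [ 0.4785 -0.0102] 0.01977584464510045 14.031460238805968
[0.5122 0.063 ] [0.5168 0.0437] 0.01981395800715928 -76.56252813163132
centre [0.5269 0.0012]
col scene [0.6124 0.0058] wrist [0.6212 0.0152] side [0.6148 0.0236]
bush wrist [0.5539 0.0014] scene [ 0.5478 -0.0035]
hubnut [ 0.5242 -0.006 ] [ 0.527  -0.0045]
tab [array([ 0.5305, -0.1352]), array([ 0.5672, -0.1304]), array([ 0.5692, -0.1375]), array([ 0.532 , -0.1418])]
tabside [array([ 0.5676, -0.1307]), array([ 0.5337, -0.1403])]
```

```bash
python3 -m jog '[[[1,-3,-4,0,0,0,-0.06],[1,-6,-8,0,0,0,-0.12],[1,-10.1,-13.1,0,0,0,-0.188],[1,-10.1,-13.1,4,0,0,-0.188],[1,-10.1,-13.1,7,0,0,-0.188],[1,-10.1,-13.1,7,0,0,-0.188],[1,-10.1,-13.1,7,0,0,-0.188],[1,-10.1,-13.1,7,0,0,-0.188]]]' 60
python3 - <<'E'
from h import *
for n in ["scene","side","wrist"]:
    im=bot.read_camera(n); cv2.imwrite(f"pics/{n}1.png",im[:,:,::-1])
    if n=="scene": crop(im,265,160,200,200,3,"pics/s1c.png")
    if n=="side": crop(im,235,80,200,180,3,"pics/d1c.png")
s=bot.read_state(); print(s["time"],s["tool_pos"],s["tcp_rot"],s["width"],s["wrist_force"])
E
```

```text
time: 1.15
tool_pos: [0.5449, -0.101, 0.3365]
tcp_rot: [2.001, 2.418, 0.002]
wrist_force: [-0.0, 0.7, 0.7]
width: -0.001
1.3 [ 0.54455562 -0.10095063  0.33589375] [2.00162489e+00 2.41901678e+00 1.41494964e-03] -0.0005998454129726266 [ 0.1542673  -0.63064852 -0.16446674]
```

View pics/s1c.png

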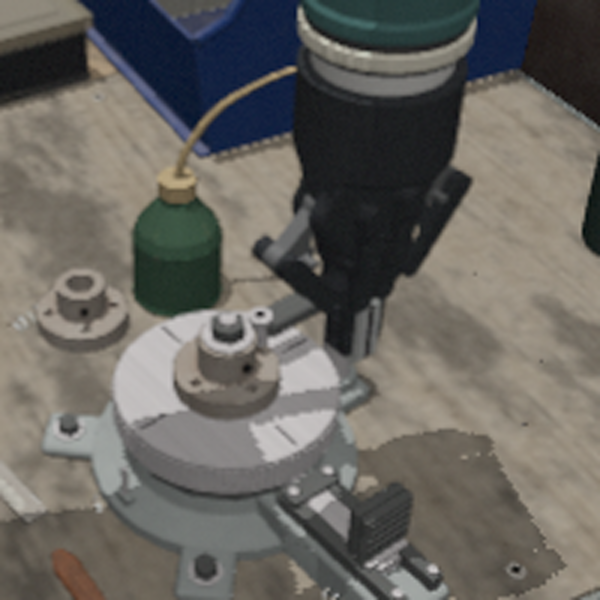

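View pics/d1c.png

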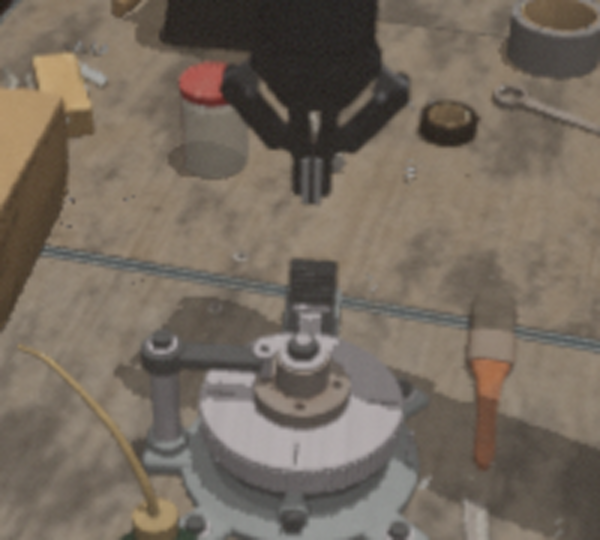

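View pics/wrist1.png

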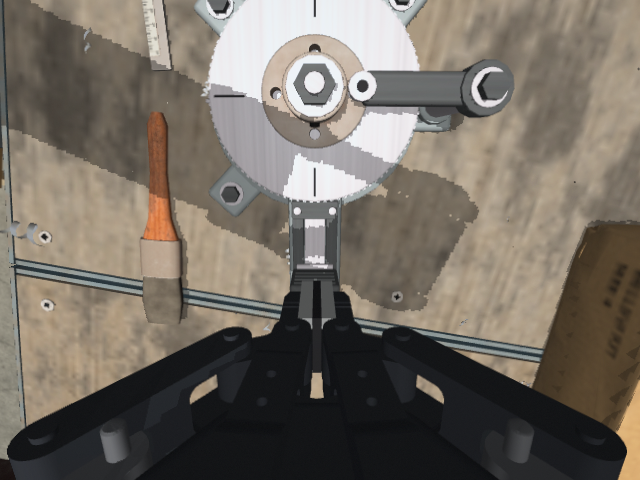

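Run:
```python
from h import *
W=bot.camera_model("wrist");S=bot.camera_model("scene");D=bot.camera_model("side")
np.set_printoptions(precision=4,suppress=True)
for p in [(213,96),(245,96),(315,195),(315,167),(314,0),(314,16)]: print(p,onz(W,p,.066))
print("col",onz(W,(490,86),.12),"nut",onz(W,(315,83),.12),"wcam",ray(W,(0,0))[0])
t=bot.read_state()["tool_pos"]
for dz in (.155,.173): 
  P=[t-[0,0,dz]]
  a=proj(S,P)[0];b=proj(D,P)[0]; print(dz,"scene crop",(a-[265,160])*3,"side crop",(b-[235,80])*3)
```

```text
(213, 96) [ 0.4607 -0.0176  0.066 ]
(245, 96) [ 0.4813 -0.0138  0.066 ]
(315, 195) [ 0.5383 -0.069   0.066 ]
(315, 167) [ 0.5347 -0.05    0.066 ]
(314, 0) [0.5154 0.0488 0.066 ]
(314, 16) [0.517  0.0402 0.066 ]
col [0.6133 0.0097 0.12  ] nut [ 0.5265 -0.0058  0.12  ] wcam [ 0.5323 -0.0341  0.3044]
0.155 scene crop [352.7671 324.5438] side crop [312.478  173.3468]
0.173 scene crop [349.9363 350.4237] side crop [311.746  195.3869]
```

```bash
python3 -m jog '[[[1,0,0,3,0,0,0],[1,0,0,6,0,0,0],[1,0,0,9,0,0,0],[1,0,0,10.8,0,0,0],[1,0,0,10.8,0,0,0],[1,-0.6,0,10.8,0,0,0],[1,-1.2,0,10.8,0,0,0],[1,-1.5,0,10.8,0,0,0],[1,-1.5,0,10.8,0,0,0]]]'
```

```text
time: 2.42
tool_pos: [0.547, -0.1162, 0.2272]
tcp_rot: [2.003, 2.419, 0.001]
wrist_force: [0.8, -0.7, 0.3]
width: 0.001
```

```bash
python3 -m jog '[[[1,-0.3,0,0,0,0,0],[1,-0.6,0,0,0,0,0],[1,-0.8,0,0,0,0,0],[1,-0.8,0,0,0,0,0]]]'
python3 - <<'E'
from h import *
im=bot.read_camera("side"); crop(im,255,130,160,140,5,"pics/d2.png")
im=bot.read_camera("scene"); crop(im,305,200,160,150,5,"pics/s2.png")
E
```

```text
time: 2.92
tool_pos: [0.5483, -0.1235, 0.2267]
tcp_rot: [-2.003, -2.42, -0.0]
wrist_force: [-0.1, 3.4, 2.3]
width: 0.001
```

View pics/s2.png

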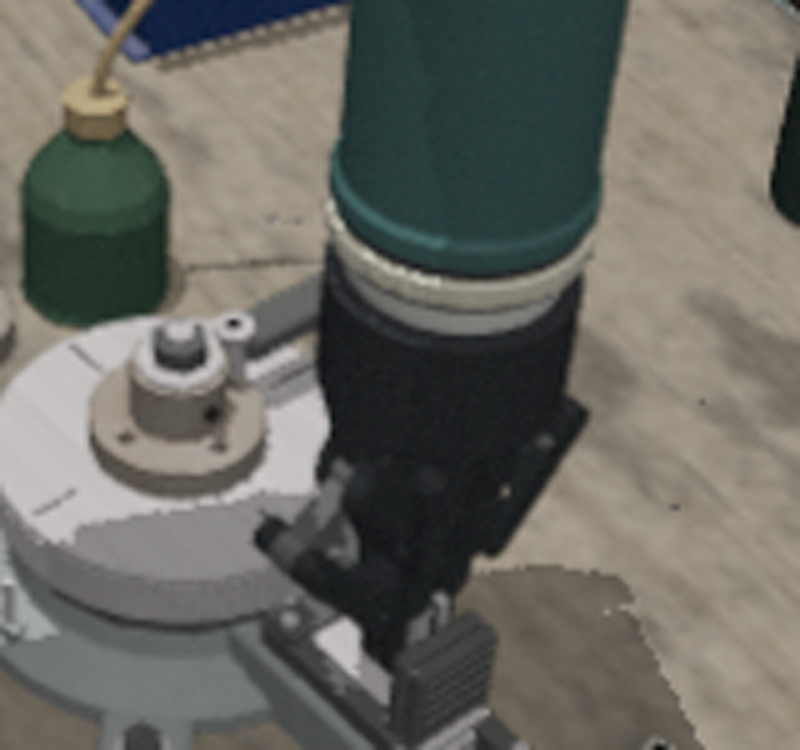

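```bash
python3 -m jog '[[[1,-0.2,0,0,0,0,0],[1,-0.4,0,0,0,0,0],[1,-0.6,0,0,0,0,0],[1,-0.8,0,0,0,0,0],[1,-0.9,0,0,0,0,0],[1,-0.9,0,0,0,0,0]]]'; python3 -m jog '[[[1,-0.1,0,0,0,0,0],[1,-0.2,0,0,0,0,0],[1,-0.2,0,0,0,0,0]]]'
```

```text
time: 3.78
tool_pos: [0.55, -0.1327, 0.2266]
tcp_rot: [2.003, 2.42, -0.0]
wrist_force: [-2.2, 1.9, 1.5]
width: 0.001
time: 4.15
tool_pos: [0.5503, -0.1345, 0.2266]
tcp_rot: [-2.003, -2.42, 0.0]
wrist_force: [-1.3, 2.4, 0.5]
width: 0.0
```

```bash
python3 -m jog '[[[1,-0.1,0,0,0,0,0],[1,-0.1,0,0,0,0,0]]]';python3 -m jog '[[[1,-0.1,0,0,0,0,0],[1,-0.1,0,0,0,0,0]]]'; python3 -m jog '[[[1,-0.1,0,0,0,0,0],[1,-0.1,0,0,0,0,0]]]'
```

```text
time: 4.4
tool_pos: [0.5505, -0.1352, 0.2266]
tcp_rot: [-2.003, -2.419, -0.0]
wrist_force: [-1.2, 5.0, 1.9]
width: -0.003
time: 4.65
tool_pos: [0.5505, -0.1354, 0.2266]
tcp_rot: [-2.002, -2.418, -0.002]
wrist_force: [-1.8, 8.1, 2.9]
width: 0.001
time: 4.9
tool_pos: [0.5506, -0.1358, 0.2266]
tcp_rot: [-2.002, -2.417, -0.003]
wrist_force: [-2.0, 10.8, 3.7]
width: -0.0
```

```bash
python3 -m jog '[[[1,1,0,0,0,0,0],[1,2.5,0,0,0,0,0],[1,2.5,0,-4,0,0,0],[1,2.5,0,-8,0,0,0],[1,3.5,-2,-8,0,0,-0.17],[1,5,-4,-8,0,0,-0.34],[1,7.4,-7.3,-8,0,0,-0.52],[1,7.4,-7.3,-8,0,0,-0.698],[1,7.4,-7.3,-8,0,0,-0.698],[1,7.4,-7.3,-8,0,0,-0.698]]]'
python3 - <<'E'
from h import *
for n in ["scene","side","wrist"]:
    im=bot.read_camera(n); cv2.imwrite(f"pics/{n}3.png",im[:,:,::-1])
    if n=="scene": crop(im,225,160,200,200,3,"pics/s3c.png")
    if n=="side": crop(im,255,80,200,180,3,"pics/d3c.png")
s=bot.read_state(); t=s["tool_pos"][:2]-[.5258,-.0045]; a=np.radians(10.8)
p=np.array([[np.cos(a),np.sin(a)],[-np.sin(a),np.cos(a)]])@t
r=s["tcp_rot"]; print(s["tool_pos"],p,np.linalg.norm(p),np.degrees(np.arctan2(p[1],p[0])),2*np.degrees(np.arctan2(r[1],r[0]))-90-10.8)
E
```

```text
time: 6.15
tool_pos: [0.4657, -0.0783, 0.307]
tcp_rot: [1.059, 2.957, -0.0]
wrist_force: [0.1, -0.5, 0.2]
width: -0.004
[ 0.4657533  -0.07844173  0.30673553] [-0.0728384  -0.06138039] 0.09525221601511727 -139.87940598798 39.878069347956384
```

View pics/wrist3.png

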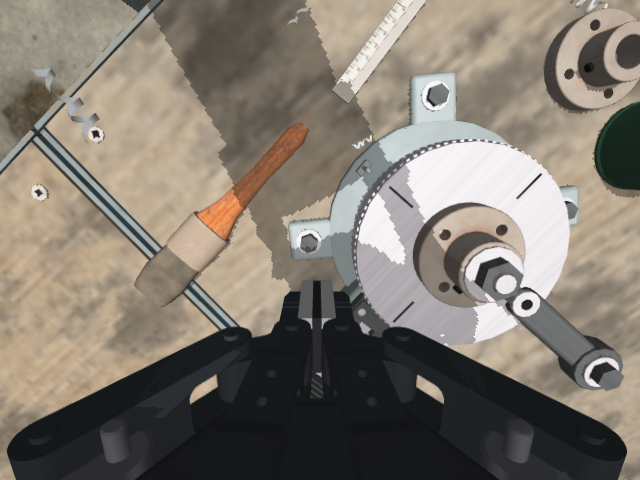

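View pics/s3c.png

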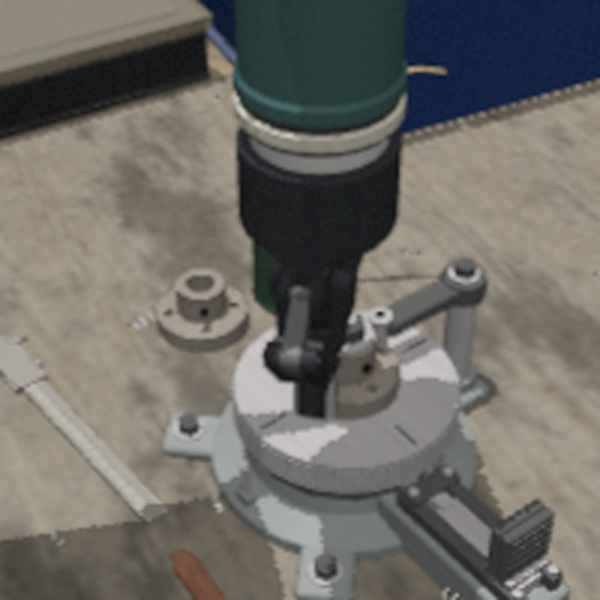

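```bash
python3 -m jog '[[[1,0,0,3,0,0,0],[1,0,0,6,0,0,0],[1,0,0,8.6,0,0,0],[1,0,0,8.6,0,0,0],[1,0,0.4,8.6,0,0,0],[1,0,0.7,8.6,0,0,0],[1,0,0.7,8.6,0,0,0]]]'; for i in 1 2 ; do python3 -m jog '[[[1,0,0.15,0,0,0,0],[1,0,0.15,0,0,0,0]]]'; done
```

```text
time: 7.18
tool_pos: [0.4707, -0.0728, 0.2219]
tcp_rot: [1.053, 2.957, 0.001]
wrist_force: [0.9, 0.0, -0.5]
width: -0.002
time: 7.42
tool_pos: [0.4708, -0.0717, 0.2209]
tcp_rot: [1.055, 2.959, 0.0]
wrist_force: [-0.1, -0.3, -0.3]
width: 0.003
time: 7.68
tool_pos: [0.4717, -0.0705, 0.2207]
tcp_rot: [-1.055, -2.959, 0.0]
wrist_force: [0.4, 0.1, -0.8]
width: 0.001
```

```bash
for i in 1 2 3; do python3 -m jog '[[[1,0,0.15,0,0,0,0],[1,0,0.15,0,0,0,0]]]'; done
python3 - <<'E'
from h import *
im=bot.read_camera("side");crop(im,255,80,200,180,3,"pics/d4c.png")
im=bot.read_camera("wrist"); crop(im,200,80,400,300,2,"pics/w4.png")
E
```

```text
time: 7.92
tool_pos: [0.4727, -0.0693, 0.2206]
tcp_rot: [-1.055, -2.959, 0.0]
wrist_force: [-0.3, -0.5, -0.1]
width: -0.003
time: 8.18
tool_pos: [0.4731, -0.0688, 0.2206]
tcp_rot: [-1.053, -2.958, 0.003]
wrist_force: [-2.0, -4.8, 2.8]
width: -0.001
time: 8.43
tool_pos: [0.4734, -0.0683, 0.2206]
tcp_rot: [-1.052, -2.957, 0.007]
wrist_force: [-7.1, -8.0, 4.4]
width: 0.004
```

View pics/w4.png

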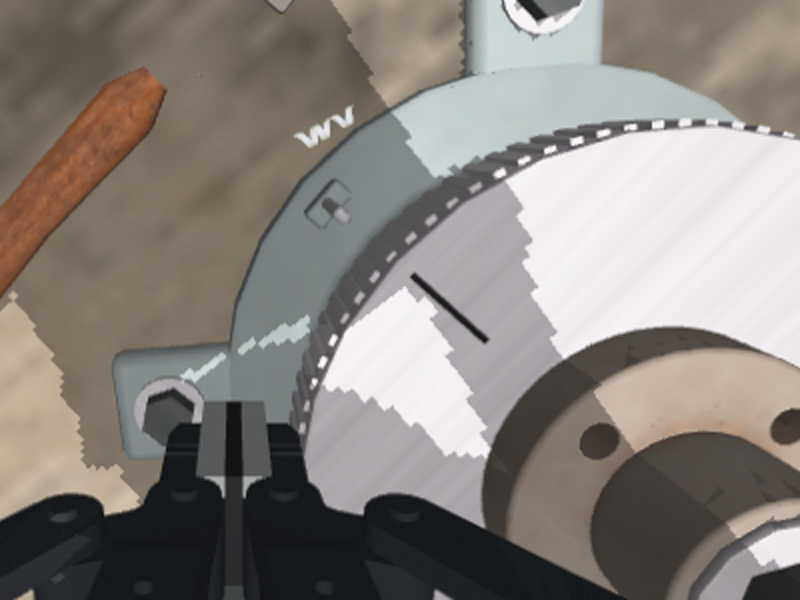

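View pics/d4c.png

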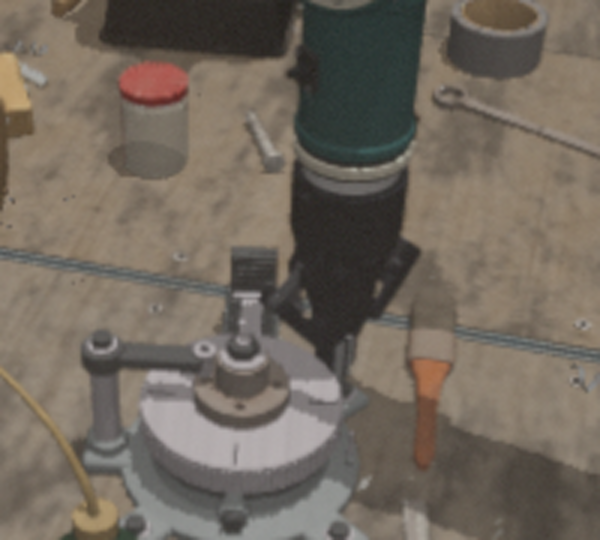

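```bash
python3 -m jog '[[[1,0.84,0.04,0,0,0,0.105],[1,1.68,0.18,0,0,0,0.209],[1,2.49,0.40,0,0,0,0.314],[1,3.28,0.70,0,0,0,0.419],[1,4.04,1.08,0,0,0,0.524],[1,4.04,1.08,0,0,0,0.524]]]'
python3 - <<'E'
from h import *
im=bot.read_camera("wrist"); crop(im,200,80,400,300,2,"pics/w5.png")
s=bot.read_state(); t=s["tool_pos"][:2]-[.5258,-.0045]; a=np.radians(10.8)
p=np.array([[np.cos(a),np.sin(a)],[-np.sin(a),np.cos(a)]])@t
print(s["time"],s["tool_pos"],p,np.linalg.norm(p),np.degrees(np.arctan2(p[1],p[0])),s["wrist_force"])
E
```

```text
time: 9.28
tool_pos: [0.4482, -0.0332, 0.2204]
tcp_rot: [-1.783, -2.582, 0.006]
wrist_force: [-7.0, -3.0, 7.0]
width: -0.001
9.325 [ 0.44824092 -0.03326474  0.22036977] [-0.08157527 -0.01372212] 0.08272134484637275 -170.45142878706898 [-7.36751707 -2.95964207  7.87904941]
```

View pics/w5.png

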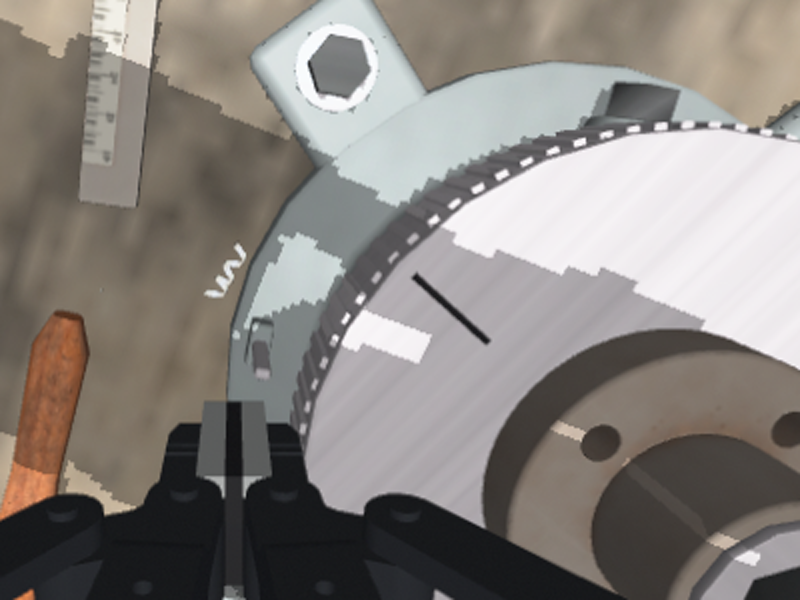

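The station line sits at the same pixels, (412,275)-(487,342), as before the stroke. So the plate has followed the full 30° without slip, and I'll carry on.

```bash
python3 -m jog '[[[1,0.84,0.04,0,0,0,0.105],[1,1.68,0.18,0,0,0,0.209],[1,2.49,0.40,0,0,0,0.314],[1,3.28,0.70,0,0,0,0.419],[1,4.04,1.08,0,0,0,0.524],[1,4.04,1.08,0,0,0,0.524]]]'
python3 - <<'E'
from h import *
im=bot.read_camera("wrist"); crop(im,200,80,400,300,2,"pics/w6.png")
E
```

```text
time: 10.07
tool_pos: [0.4442, 0.0093, 0.2204]
tcp_rot: [-2.391, -2.031, 0.005]
wrist_force: [-7.4, 3.6, 7.9]
width: 0.001
```

View pics/w6.png

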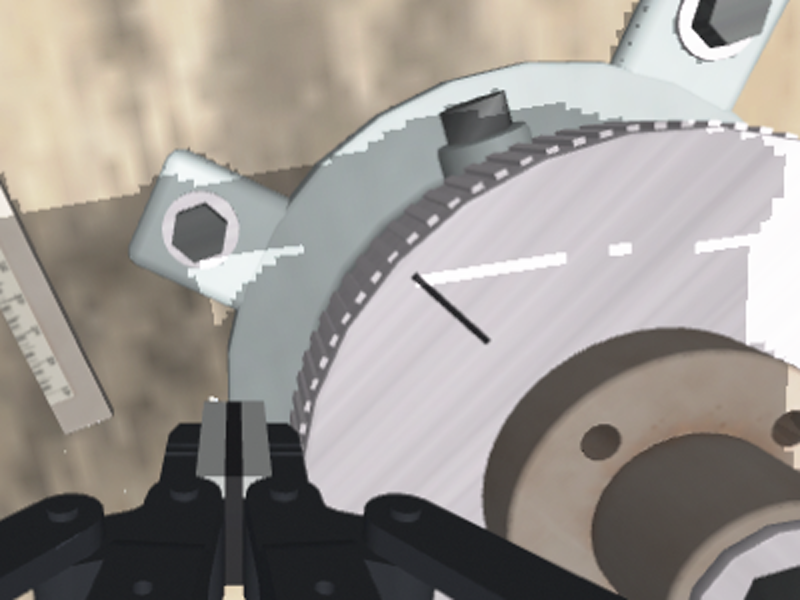

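```bash
python3 -m jog '[[[1,0.56,0.02,0,0,0,0.07],[1,1.12,0.08,0,0,0,0.14],[1,1.68,0.18,0,0,0,0.209],[1,2.22,0.31,0,0,0,0.279],[1,2.22,0.31,0,0,0,0.279]]]'; python3 -m jog '[[[1,0,-0.3,0,0,0,0],[1,0,-0.8,0,0,0,0],[1,0,-1.5,0,0,0,0],[1,0,-1.5,-3,0,0,0],[1,0,-1.5,-7,0,0,0],[1,0,-1.5,-7,0,0,0],[1,0,-1.5,-7,0,0,0]]]'
python3 - <<'E'
from h import *
W=bot.camera_model("wrist")
im=bot.read_camera("wrist"); cv2.imwrite("pics/w7.png",im[:,:,::-1])
im=bot.read_camera("scene"); crop(im,225,160,200,200,3,"pics/s7c.png")
E
```

```text
time: 10.75
tool_pos: [0.451, 0.031, 0.2204]
tcp_rot: [-2.65, -1.678, 0.005]
wrist_force: [-6.7, 5.6, 6.9]
width: -0.001
time: 11.62
tool_pos: [0.4385, 0.0363, 0.2904]
tcp_rot: [-2.653, -1.682, 0.0]
wrist_force: [-0.0, 0.6, -0.2]
width: -0.002
```

View pics/w7.png

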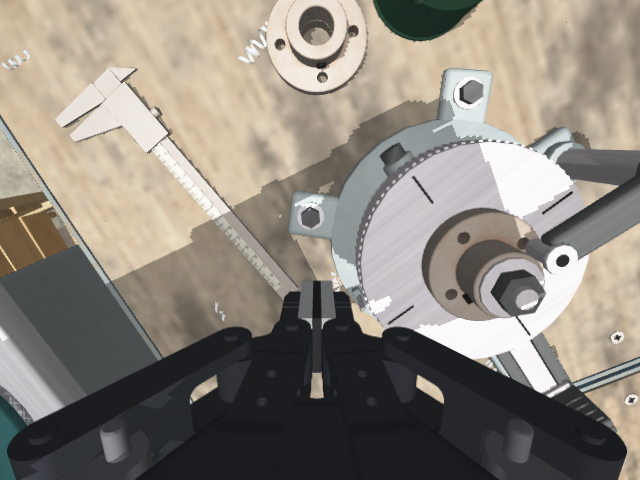

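View pics/s7c.png

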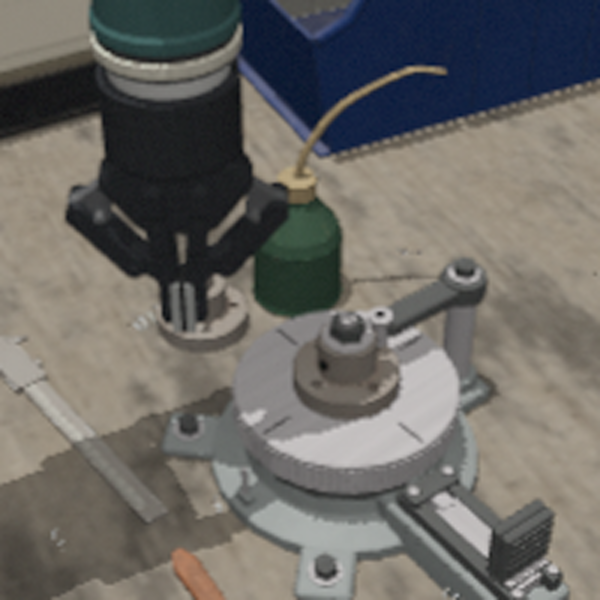

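Run:
```python
from h import *
s=bot.read_state(); R=cv2.Rodrigues(s["tcp_rot"])[0]
W=bot.camera_model("wrist")
a=np.radians(10.8); c=np.array([.5258,-.0045]); J=np.array([[np.cos(a),-np.sin(a)],[np.sin(a),np.cos(a)]])
tgt=np.r_[c+J@[0,-.182],.226]
print(R.T@(tgt-s["tool_pos"])*100)
Rt=np.column_stack([np.r_[J@[0,1],0],np.r_[J@[1,0],0],[0,0,-1]])
print(cv2.Rodrigues(R.T@Rt)[0].ravel())
for p,q in [((413,177),(433,203)),((388,322),(413,306)),((572,193),(543,213))]:
    A,B=[onz(W,x,.066)[:2] for x in (p,q)]; d=J.T@(A-c); e=J.T@(B-c)
    print(d,e,np.degrees(np.arctan2(d[1],d[0])))
```

```text
[-14.64544243  20.40300858   6.30415414]
[-2.56537105e-03  4.08924759e-04 -6.29509395e-01]
[-0.00535039  0.06491483] [-0.00382746  0.04571006] 94.71176101251159
[-0.06562587 -0.00297068] [-0.04703314 -0.00276414] -177.4081708361393
[0.0636669  0.00394138] [0.04492352 0.00319642] 3.542444725760626
```

Run:
```python
from h import *
s=bot.read_state(); R=cv2.Rodrigues(s["tcp_rot"])[0]
print(R.T@(np.array([.54456,-.10095,.33589])-s["tool_pos"])*100)
```

```text
[-7.86824706 15.47632858 -4.68156069]
```

```bash
python3 -m jog '[[[1,0,0,-4.7,0,0,0],[1,-2,4,-4.7,0,0,-0.15],[1,-4,8,-4.7,0,0,-0.30],[1,-6,12,-4.7,0,0,-0.45],[1,-7.87,15.48,-4.68,0,0,-0.63],[1,-7.87,15.48,-4.68,0,0,-0.63],[1,-7.87,15.48,-4.68,0,0,-0.63],[1,-7.87,15.48,-4.68,0,0,-0.63]]]'
python3 - <<'E'
from h import *
W=bot.camera_model("wrist")
im=bot.read_camera("wrist"); cv2.imwrite("pics/w8.png",im[:,:,::-1])
a=cv2.imread("pics/wrist1.png")[:,:,::-1]
A=cv2.resize(a[0:230,200:430],None,fx=1.7,fy=1.7);B=cv2.resize(im[0:230,200:430],None,fx=1.7,fy=1.7)
cv2.imwrite("pics/cmp8.png",np.hstack([A,B])[:,:,::-1])
E
```

```text
time: 12.72
tool_pos: [0.5445, -0.1001, 0.3367]
tcp_rot: [-2.001, -2.42, 0.001]
wrist_force: [-0.3, -0.1, 0.4]
width: 0.001
```

View pics/cmp8.png

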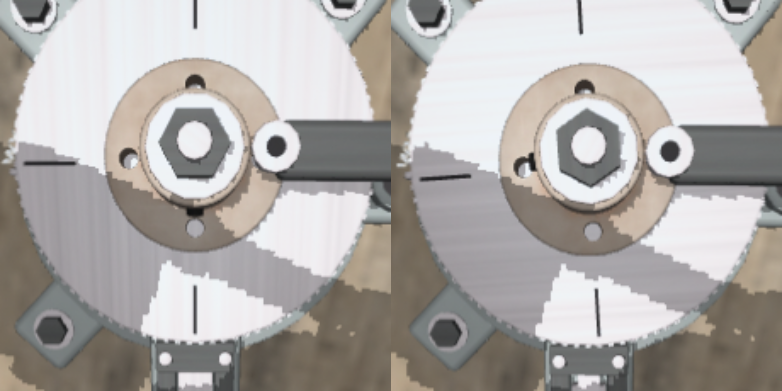

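```bash
cat > meas.py <<'E'
from h import *
def line_ang(im,box):
    x0,y0,x1,y1=box; g=im[y0:y1,x0:x1].astype(int).sum(2)
    ys,xs=np.nonzero(g<150+0*g)
    pts=np.column_stack([xs+x0,ys+y0]).astype(np.float32)
    vx,vy,_,_=cv2.fitLine(pts,cv2.DIST_HUBER,0,.01,.01).ravel(); return len(pts),np.degrees(np.arctan2(vy,vx))
if __name__=="__main__":
    import sys
    for f in sys.argv[1:]:
        im=cv2.imread(f)
        for b in [(208,85,252,115),(300,160,335,202),(300,0,335,25)]: print(f,b,line_ang(im,b))
E
python3 meas.py pics/wrist1.png pics/w8.png
python3 - <<'E'
from h import *
s=bot.read_state(); R=cv2.Rodrigues(s["tcp_rot"])[0]
a=np.radians(10.8); c=np.array([.5258,-.0045]); J=np.array([[np.cos(a),-np.sin(a)],[np.sin(a),np.cos(a)]])
f=np.radians(200); tgt=np.r_[c+J@(.095*np.array([np.cos(f),np.sin(f)])),.221]
print(R.T@(tgt-s["tool_pos"])*100)
E
```

```text
pics/wrist1.png (208, 85, 252, 115) (29, np.float32(0.0))
[ 6.48906976 -8.96905369 11.61361975]Traceback (most recent call last):
  File "meas.py", line 11, in <module>
    for b in [(208,85,252,115),(300,160,335,202),(300,0,335,25)]: print(f,b,line_ang(im,b))
                                                                            ~~~~~~~~^^^^^^
  File "meas.py", line 6, in line_ang
    vx,vy,_,_=cv2.fitLine(pts,cv2.DIST_HUBER,0,.01,.01).ravel(); return len(pts),np.degrees(np.arctan2(vy,vx))
              ~~~~~~~~~~~^^^^^^^^^^^^^^^^^^^^^^^^^^^^^^
cv2.error: OpenCV(4.12.0) /io/opencv/modules/imgproc/src/linefit.cpp:50: error: (-215:Assertion failed) count > 0 in function 'fitLine2D_wods'
```

```bash
sed -i 's/g<150+0\*g/g<np.median(g)-120/' meas.py; python3 meas.py pics/wrist1.png pics/w8.png
```

```text
pics/wrist1.png (208, 85, 252, 115) (95, np.float32(-24.502296))
pics/wrist1.png (300, 160, 335, 202) (185, np.float32(-68.918526))
pics/wrist1.png (300, 0, 335, 25) (34, np.float32(87.73302))
pics/w8.png (208, 85, 252, 115) (135, np.float32(-7.3604727))
pics/w8.png (300, 160, 335, 202) (162, np.float32(-87.98233))
pics/w8.png (300, 0, 335, 25) (54, np.float32(90.0))
```

```bash
cat > meas.py <<'E'
from h import *
import sys
def line_ang(im,box):
    x0,y0,x1,y1=box; g=cv2.cvtColor(im,cv2.COLOR_BGR2GRAY)
    bh=cv2.morphologyEx(g,cv2.MORPH_BLACKHAT,np.ones((7,7)))[y0:y1,x0:x1]
    _,m=cv2.threshold(bh,60,255,cv2.THRESH_BINARY)
    n,l,st,_=cv2.connectedComponentsWithStats(m)
    k=1+np.argmax(np.maximum(st[1:,2],st[1:,3])); ys,xs=np.nonzero(l==k)
    w=bh[ys,xs].astype(float); x=xs-np.average(xs,weights=w); y=ys-np.average(ys,weights=w)
    return st[k].tolist(), np.degrees(.5*np.arctan2(2*(w*x*y).sum(),(w*x*x).sum()-(w*y*y).sum()))
for f in sys.argv[1:]:
    im=cv2.imread(f)
    for b in [(208,85,252,115),(300,163,335,200)]: print(f,b,line_ang(im,b))
E
python3 meas.py pics/wrist1.png pics/w8.png
```

```text
pics/wrist1.png (208, 85, 252, 115) ([6, 10, 31, 2, 61], np.float64(0.01597151404579386))
pics/wrist1.png (300, 163, 335, 200) ([14, 5, 2, 29, 58], np.float64(89.98122272845372))
pics/w8.png (208, 85, 252, 115) ([9, 17, 30, 5, 75], np.float64(-4.018549520180078))
pics/w8.png (300, 163, 335, 200) ([20, 7, 3, 28, 61], np.float64(86.88531004684911))
```

The plate rests about 3.5° short of the station. I'll nudge it the rest of the way before locking it.

```bash
python3 -m jog '[[[1,2,-3,0,0,0,-0.12],[1,4.5,-6,0,0,0,-0.24],[1,6.5,-9,0,0,0,-0.349],[1,6.5,-9,0,0,0,-0.349],[1,6.5,-9,4,0,0,-0.349],[1,6.5,-9,8,0,0,-0.349],[1,6.5,-9,11.6,0,0,-0.349],[1,6.5,-9,11.6,0,0,-0.349]]]'; python3 -m jog '[[[1,0,0.5,0,0,0,0],[1,0,1.0,0,0,0,0],[1,0,1.25,0,0,0,0],[1,0,1.45,0,0,0,0],[1,0,1.45,0,0,0,0]]]'
```

```text
time: 13.78
tool_pos: [0.4434, -0.0536, 0.2191]
tcp_rot: [-1.549, -2.727, 0.003]
wrist_force: [-0.1, 0.0, 0.4]
width: -0.003
time: 14.4
tool_pos: [0.4559, -0.0477, 0.2232]
tcp_rot: [-1.547, -2.731, 0.009]
wrist_force: [-14.2, -8.4, 15.3]
width: -0.003
```

```bash
python3 -m jog '[[[1,0.2,-0.1,0,0,0,0.025],[1,0.4,-0.1,0,0,0,0.05],[1,0.54,-0.1,0,0,0,0.066],[1,0.54,-0.1,0,0,0,0.066],[1,0.54,-0.3,0,0,0,0.066],[1,0.54,-0.8,0,0,0,0.066],[1,0.54,-1.5,0,0,0,0.066],[1,0.54,-1.5,-5,0,0,0.066],[1,0.54,-1.5,-11,0,0,0.066],[1,0.54,-1.5,-11,0,0,0.066]]]'
python3 - <<'E'
from h import *
s=bot.read_state(); R=cv2.Rodrigues(s["tcp_rot"])[0]
print(R.T@(np.array([.54456,-.10095,.33589])-s["tool_pos"])*100)
E
```

```text
time: 15.65
tool_pos: [0.444, -0.0502, 0.3375]
tcp_rot: [1.635, 2.669, 0.007]
wrist_force: [0.2, -0.3, -0.3]
width: -0.001
[-9.09411894  6.64800936  0.28955637]
```

```bash
python3 -m jog '[[[1,-3,2,0,0,0,0.1],[1,-6,4.5,0,0,0,0.2],[1,-9.1,6.65,0.2,0,0,0.283],[1,-9.1,6.65,0.2,0,0,0.283],[1,-9.1,6.65,0.2,0,0,0.283],[1,-9.1,6.65,0.2,0,0,0.283]]]'
python3 - <<'E'
from h import *
im=bot.read_camera("wrist"); cv2.imwrite("pics/w9.png",im[:,:,::-1])
a=np.radians(10.8);s=bot.read_state(); R=cv2.Rodrigues(s["tcp_rot"])[0]
print(R.T@(np.array([.5599,-.1833,.226])-s["tool_pos"])*100)
E
python3 meas.py pics/w9.png
```

```text
time: 16.4
tool_pos: [0.5411, -0.1, 0.329]
tcp_rot: [-2.0, -2.421, 0.001]
wrist_force: [-0.5, -0.2, 0.2]
width: -0.002
[-8.53428345  0.27079986 10.322769  ]
pics/w9.png (208, 85, 252, 115) ([10, 11, 31, 2, 62], np.float64(-0.020367542819914673))
pics/w9.png (300, 163, 335, 200) ([19, 9, 3, 28, 64], np.float64(-88.80194039175502))
```

View pics/w9.png

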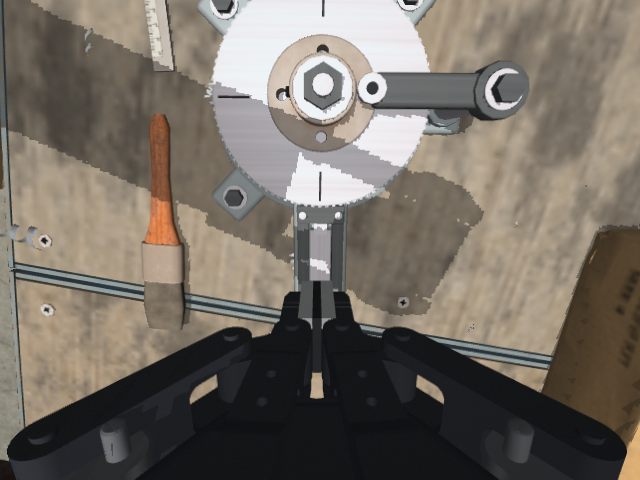

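```bash
python3 -m jog '[[[1,-4,0.1,0,0,0,0],[1,-8.5,0.3,0,0,0,0],[1,-8.5,0.3,0,0,0,0],[1,-8.5,0.3,4,0,0,0],[1,-8.5,0.3,8,0,0,0],[1,-8.5,0.3,10.3,0,0,0],[1,-8.5,0.3,10.3,0,0,0],[1,-7.5,0.3,10.3,0,0,0],[1,-7.5,0.3,10.3,0,0,0]]]'; python3 -m jog '[[[1,0.3,0,0,0,0,0],[1,0.6,0,0,0,0,0],[1,0.6,0,0,0,0,0]]]'; python3 -m jog '[[[1,0.3,0,0,0,0,0],[1,0.6,0,0,0,0,0],[1,0.6,0,0,0,0,0]]]'
```

```text
time: 17.58
tool_pos: [0.5597, -0.1728, 0.2282]
tcp_rot: [1.999, 2.42, 0.002]
wrist_force: [-0.3, 0.3, 0.7]
width: 0.002
time: 17.95
tool_pos: [0.5586, -0.168, 0.2274]
tcp_rot: [2.0, 2.419, 0.001]
wrist_force: [1.6, -2.2, 1.1]
width: 0.004
time: 18.32
tool_pos: [0.557, -0.1616, 0.2265]
tcp_rot: [2.002, 2.421, 0.0]
wrist_force: [1.4, -2.0, 2.2]
width: 0.001
```

```bash
python3 -m jog '[[[1,0.2,0,0,0,0,0],[1,0.4,0,0,0,0,0],[1,0.4,0,0,0,0,0]]]'; for i in 1 2 3 4; do python3 -m jog '[[[1,0.15,0,0,0,0,0],[1,0.15,0,0,0,0,0]]]'; done
```

```text
time: 18.7
tool_pos: [0.5561, -0.1576, 0.2264]
tcp_rot: [-2.001, -2.421, -0.0]
wrist_force: [0.6, -1.9, 0.7]
width: -0.001
time: 18.95
tool_pos: [0.5558, -0.1562, 0.2263]
tcp_rot: [-2.002, -2.421, -0.0]
wrist_force: [2.1, -2.3, 0.7]
width: 0.001
time: 19.2
tool_pos: [0.5555, -0.1548, 0.2263]
tcp_rot: [-2.002, -2.421, 0.0]
wrist_force: [1.3, -2.4, 0.8]
width: 0.002
time: 19.45
tool_pos: [0.5554, -0.1541, 0.2264]
tcp_rot: [2.0, 2.421, -0.002]
wrist_force: [1.3, -5.3, -0.2]
width: 0.003
time: 19.7
tool_pos: [0.5552, -0.1536, 0.2265]
tcp_rot: [1.999, 2.419, -0.004]
wrist_force: [2.5, -11.0, -2.4]
width: -0.005
```

```bash
python3 -m jog '[[[1,0.15,0,0,0,0,0],[1,0.15,0,0,0,0,0],[1,0.15,0,0,0,0,0],[1,-1,0,0,0,0,0],[1,-2,0,0,0,0,0],[1,-2,0,-4,0,0,0],[1,-2,0,-10.5,0,0,0],[1,1,0,-10.5,0,0,0],[1,4,0,-10.5,0,0,0],[1,4,0,-10.5,0,0,0],[1,4,0,-10.5,0,0,0]]]'
python3 - <<'E'
from h import *
im=bot.read_camera("wrist"); cv2.imwrite("pics/w10.png",im[:,:,::-1])
im=bot.read_camera("scene"); crop(im,225,160,200,200,3,"pics/s10c.png")
S=bot.camera_model("scene")
s=bot.read_state();print(s["tool_pos"],s["wrist_force"])
E
python3 meas.py pics/w10.png
```

```text
time: 21.08
tool_pos: [0.5475, -0.1128, 0.3311]
tcp_rot: [-2.001, -2.421, 0.001]
wrist_force: [-0.7, -1.0, -0.1]
width: 0.002
[ 0.54761215 -0.11328832  0.3311542 ] [-0.55515081  0.34642377  0.21067837]Traceback (most recent call last):
  File "meas.py", line 13, in <module>
    for b in [(208,85,252,115),(300,163,335,200)]: print(f,b,line_ang(im,b))
                                                             ~~~~~~~~^^^^^^
  File "meas.py", line 8, in line_ang
    k=1+np.argmax(np.maximum(st[1:,2],st[1:,3])); ys,xs=np.nonzero(l==k)
        ~~~~~~~~~^^^^^^^^^^^^^^^^^^^^^^^^^^^^^^^
    return _wrapfunc(a, 'argmax', axis=axis, out=out, **kwds)
    return bound(*args, **kwds)
ValueError: attempt to get argmax of an empty sequence
```

View pics/s10c.png

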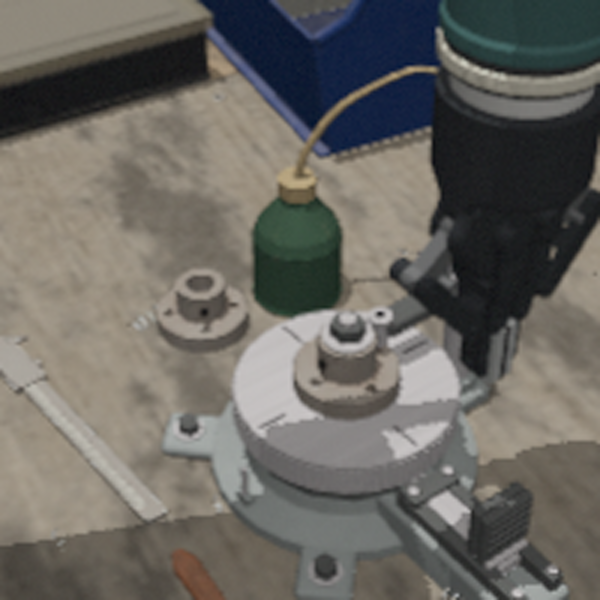

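View pics/w10.png

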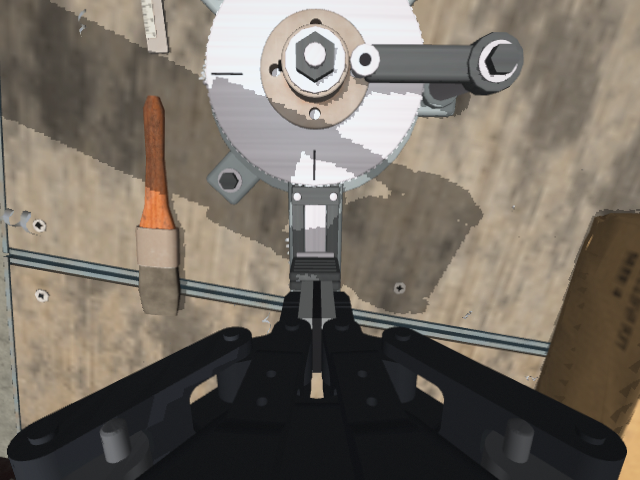

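The scene picture shows the tab's top-left corner at full-frame (382,330), the same pixel as at the start, so the slide is home. In the wrist view the station lines at (226,73) and (314,165) are square to the jig. The brush, caliper and spare hub look untouched.

Run:
```python
from workcell import bot
bot.finish_job()
```

```text
the job is handed in; nothing more can be done
```

The plate is one station further clockwise with the lock slide pushed home again. I handed the job in at about 21 s of the 58 s allowed; it reports no verdict.

- **Unlocking:** I pushed the slide out with the shut fingertips until it met its stop.
- **Turning:** I stroked the rim 76° clockwise; it followed without slip for at least the first 60°, and the detent pulled it on to about 86.5°. That was 3.5° short of the station, so I nudged it and measured it within about 1° of 90° before locking.
- **Locking:** I pushed the slide in until it stopped hard at 11 N. It had travelled about 16 mm, the full stroke, and the tab was back at its starting pixel in the scene camera.

**Last checks:** the station lines looked square to the jig and the fingers were clear of everything, with wrist force only at noise level. The loose things looked unmoved.

**One check failed:** my line-angle script found no line in the final picture because the view had shifted out of its search boxes. The plate angle after locking is therefore judged by eye and from the slide going fully home, not measured.

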